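# Let the bush lift down on its release valve

## Robot

A 6-joint arm with a two-finger parallel gripper is mounted at the origin on a cart in front of the work surface, level with it; the furniture and walls round the work are solid. World frame = base frame: x ahead of the robot, y to its left, z up, the work surface at z = 0. Lengths are in m, angles in rad, forces in N, time in s.
With the tool pointing down it reaches from about 0.35 to 0.775 m from the base axis. Payload 5.5 kg.
Tool frame: the origin (TCP) lies on the centre line of the jaws, within the pads' length; the fingertips stand 8 mm ahead of it and the grasp point (between the pads) lies 11 mm behind it; z points along the fingers, y is the direction in which the jaws open and shut (so a half turn about z gives the same grasp; the last joint's range is limited). The gripper opens to 85 mm and grips with 20 to 120 N. Pads are 22 mm wide; open, the fingers measure 114 mm over their backs; the gripper's body (76 mm by 85 mm) begins 54 mm behind the grasp point. The pads swing forward as they close: fully open they stand 13 mm farther back than shut.
Start: joints at [-1.312, 0.313, 0.046, 1.304, 0, 1.431], TCP at [0.223, -0.53, 0.239] pointing down, gripper open.
Joint ranges: [-2.76, 2.76], [-0.86, 1.69], [-1.03, 1.26], [-2.2, 2.34], [-1.47, 1.5], [-3.14, 3.14]. Speed limits (rad/s): [2.57, 2.57, 3.14, 3.14, 3.14, 3.14].

## Interface

Orientations are given as a unit quaternion [w, x, y, z].
In Python, from workcell import env gives the robot as it stands. The module is installed in compiled form; this text tells all that it offers.
- The arm moves only by the tool play_rows, never from a script. Its argument "steps" is a list of rows, each an object with "claw": the closure in counts, from 0 (fully open) to 255 (shut); "dp": the shift along the tool's x, y, z in m, a list of three; "angular": the turn, a rotation vector about the tool's x, y, z in degrees, a list of three. In form: [{"claw": claw, "dp": [dx, dy, dz], "angular": [wx, wy, wz]}, ...]. A call has exactly 8 rows; each row shifts and turns the commanded pose from where the row before left it, along the tool's axes as they then stand; what a row does not reach is not made up. A row lasts 1/12 s, in which the tool goes at most 41.7 mm and 7.16 degrees, less where a joint would pass 70% of its speed; a pose out of reach is approached as far as the arm can. A call is refused whole if a number of a shift passes 0.0417 or a number of a turn 7.16, either way. A call with a gripper value outside its range is refused whole. The fingers move at their own pace and stop on an object; "force" is the grip in N (left out, the last holds). Time passes only in rows, so rows that do not move let the fingers close, or fill a call up. It gives the time, the measured TCP pose, the force and the opening at its end, in the units of the state.
- env.get_state(): the state, without advancing time (a new reading comes with each control period).
- env.read_camera(name): name is "scene" or "side" or "wrist"; returns (picture, depth): 384x512x3 uint8, red, green, blue; 384x512 float32, m along the optical axis (not along the pixel's ray), 0 where there is no reading.
- env.calibration(name): a dict with "fx", "fy", "cx", "cy" (pixels), "world_from_camera" (4x4, takes a point from camera to world coordinates); the wrist camera has in their place "hand_eye" (4x4, takes a point from camera to tool coordinates, whose origin is the TCP and whose axes are the flange's). Camera axes: x right, y down, z forward; pixel columns grow to the right and rows downward; lengths in m; the calibration is good to about 2 mm. A picture is of the moment at which its call begins: read the wrist's pose just before it. calibration takes no time and is no camera call.
- env.hand_in(): hands the job in, once; it reports no verdict.
The state is a dict: "clock": time; "joint_pos": joint angles; "qvel": joint speeds; "tau": joint torques, N m; "tcp_pos": TCP position; "orientation": TCP orientation; "wrist_force": force on the tool from outside, world axes, zero at the start; "ft_torque": the same for the moment, N m; "finger_gap": finger opening in m.
Only numpy, scipy, OpenCV 4.12 (cv2) and the standard library are available. Lean on these libraries where they do the work, as an engineer would, in place of code of your own. Each camera call takes 0.05 s, during which the arm holds its last target. There are 200 camera calls.

## Task

Two small hydraulic lifts stand raised on the bench. Let down the one that carries the round steel bush: crack its release valve open (counter-clockwise, about an eighth of a turn and clearly less than a quarter) so that the platform sinks slowly all the way down with the bush still standing on it, then let go of the valve. Do not touch the bush, and leave the other lift, with the square block on it, raised.

Things in the scene. Friction and masses are not known exactly. Their poses are not given: they have to be found in the camera images.
- bush_bar (a point): Centre of the T-bar of the release valve on the bush's lift: dark steel bar 60 x 14 mm, 30 mm high (15 above and below this point), on an upright stem at the lift's near end, 110 mm over the bench; the block under it tops out 35 mm below. x along the bar, y across its thickness, z up; turns with the valve about the vertical here. With the valve shut, the platform's middle lies 120 mm off along +x.
- bush_valve (a joint): Angle of that valve, rad: 0 shut (start, firm stop), grows counter-clockwise seen from above, stop at 2.4; stays where left; takes about 0.1 N m. Nothing happens for the first 0.2 to 0.55 rad (load-dependent), then the platform sinks at some 50 mm/s per further rad: 12 to 28 mm/s at 0.8 rad. Over 1.3 rad it may drop too fast (60 mm/s). Shutting it stops the platform.
- bush_ram (a joint): How far the platform of the bush's lift has sunk, in m: 0 raised (start), 0.045 fully down. Platform: aluminium plate 80 x 80 x 8 mm on an upright ram, its top 123 mm above the bench when raised and 78 mm when down.
- bush: Turned steel bush with a flange, 34 mm across, 28 mm high, standing loose on the platform of its lift; origin at the centre of its underside, z up along its axis.
- block_ram (a joint): How far the platform of the other, identical lift has sunk, in m (0 raised, at the start). That lift carries a bored aluminium block 30 x 40 x 22 mm and stands beside the first, left or right, its valve shut; it is to stay raised.
Mind the look-alikes: they are no part of the job. What is shaped like the bush but green or orange is not meant.

How it is judged:
By the outcome, as a careful person would: the job done as asked, in the order asked, and still so for the second after the job is handed in, with the robot touching nothing.
It also fails if it takes over 40 s, if anything falls off the work surface, if the arm or the gripper's body presses on something with over 40 N, if the wrist force passes 120 N, or if a joint passes its speed limit or range.

## Working session

There is one attempt and no reset: what is moved stays moved. The work goes in short steps, Python scripts to look and compute and a tool call to move; the robot and the scene stay as the last step left them, time stands still between calls to the robot, and variables do not carry over. Pictures are saved under pics/ and viewed, about 8 in all and at most 12, crops included, and the job is handed in when it is done.

Besides the shell and the picture viewer there is one more tool, called after ">>>" as a command line: name --argument value ..., lists and objects as JSON in quotes. play_rows: Moves the arm, as the interface text tells. Its arguments: {"type":"object","properties":{"steps":{"type":"array","items":{"type":"object","properties":{"claw":{"type":"number"},"dp":{"type":"array","items":{"type":"number"}},"angular":{"type":"array","items":{"type":"number"}}}}},"force":{"type":"number"}},"required":["steps"]}

```bash
mkdir -p pics
cat > h.py <<'E'
import numpy as np, cv2
from workcell import env
from scipy.spatial.transform import Rotation as R
def snap(name):
    s=env.get_state(); im,d=env.read_camera(name); np.savez(f'{name}.npz',im=im,d=d,p=s['tcp_pos'],q=s['orientation']); return im,d
def cloud(name):
    z=np.load(f'{name}.npz'); d=z['d']; c=env.calibration(name)
    v,u=np.mgrid[:384,:512]; P=np.stack([(u-c['cx'])/c['fx']*d,(v-c['cy'])/c['fy']*d,d],-1)
    if 'world_from_camera' in c: T=np.array(c['world_from_camera'])
    else:
        q=z['q']; W=np.eye(4); W[:3,:3]=R.from_quat([q[1],q[2],q[3],q[0]]).as_matrix(); W[:3,3]=z['p']; T=W@np.array(c['hand_eye'])
    return P@T[:3,:3].T+T[:3,3], d>0, z['im']
E
python3 - <<'E'
from h import *
for n in('scene','side'):
    im,d=snap(n); cv2.imwrite(f'pics/{n}0.png',cv2.resize(im[:,:,::-1],(800,600)))
print(env.get_state())
E
```

```text
{'clock': 0.1, 'joint_pos': array([-1.31156101e+00,  3.13923757e-01,  4.51047867e-02,  1.30361858e+00,
        6.18901734e-06,  1.43119323e+00]), 'qvel': array([-0.00062627, -0.00109755,  0.00222937,  0.0012511 ,  0.0018285 ,
       -0.00080509]), 'tau': array([ 2.58592714e-03, -4.81723881e+01,  2.99244922e+01,  1.26540090e-02,
       -9.64252285e-05, -2.41386431e-06]), 'tcp_pos': array([ 0.22317646, -0.52944024,  0.23850391]), 'orientation': array([-8.19327091e-04,  9.80181469e-01,  1.98100010e-01, -4.59674416e-05]), 'wrist_force': array([ 0.04212608, -0.48472987, -0.66397812]), 'ft_torque': array([ 0.04965127, -0.00667735,  0.03696286]), 'finger_gap': 0.0851641143524863}
```

View pics/scene0.png

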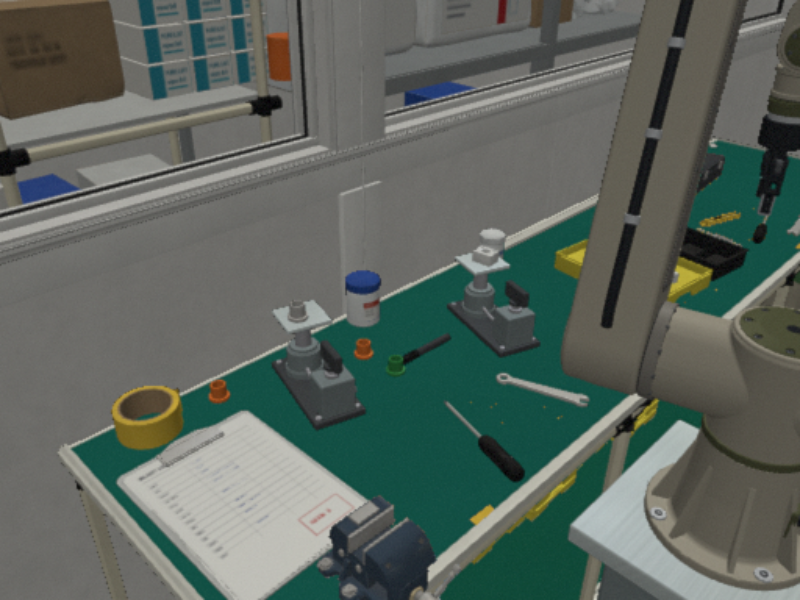

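View pics/side0.png

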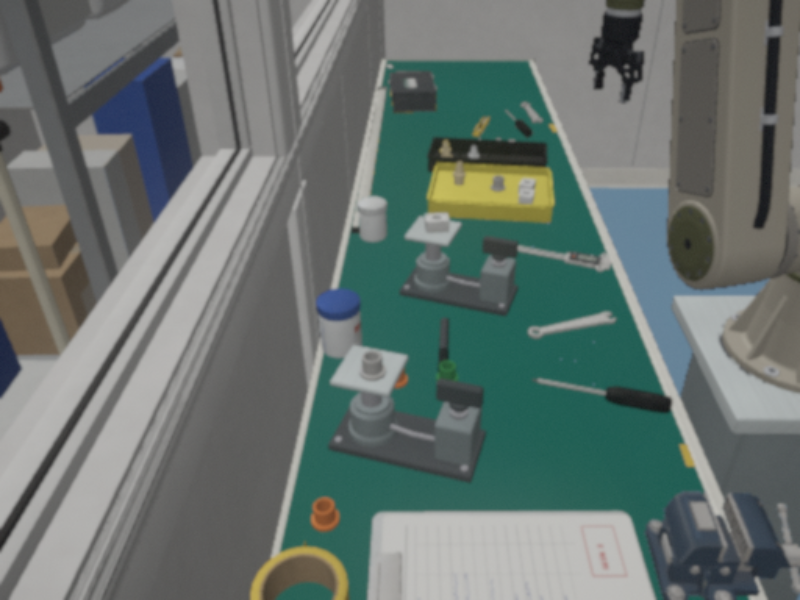

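The scene and side views show two lifts. The one at scene (300,315)/side (372,362) carries a round, grey flanged bush. The one at scene (487,255)/side (437,222) carries the square block. The orange and green bushes lie on the bench and are look-alikes. The bush lift's bar is at scene (331,360)/side (460,394). I'll measure it and confirm it in a crop.

Run:
```python
from h import *
C=[]
for n,(u,v) in dict(scene=(331,360),side=(460,394)).items():
    P,ok,im=cloud(n); u,v=int(u*.64),int(v*.64)
    print(n,P[v,u])
    near=ok&(np.linalg.norm(P[...,:2]-P[v,u,:2],axis=-1)<.06)&(P[...,2]>.099)&(P[...,2]<.135)&(im.max(-1)<75)
    Q=P[near]; print(len(Q),Q.min(0),Q.max(0),(Q.min(0)+Q.max(0))/2)
    # top face
    T=Q[Q[:,2]>.118]; r=cv2.minAreaRect((T[:,:2]*1000).astype(np.float32)); print('top',len(T),r)
    r=cv2.minAreaRect((Q[:,:2]*1000).astype(np.float32)); print('all',r)
    c=(P[v,u,:2])
    pl=ok&(np.linalg.norm(P[...,:2]-c,axis=-1)<.2)&(abs(P[...,2]-.123)<.004)&(im.min(-1)>140)
    T=P[pl]; 
    if len(T): print('plate',len(T),cv2.minAreaRect((T[:,:2]*1000).astype(np.float32)))
    hi=ok&(np.linalg.norm(P[...,:2]-c,axis=-1)<.2)&(P[...,2]>.138)&(P[...,2]<.16); T=P[hi]
    if len(T): print('bush',np.median(T,0),T.min(0),T.max(0))
    cr=im[v-60:v+40,u-70:u+50]; cv2.imwrite(f'pics/c_{n}.png',cv2.resize(cr[:,:,::-1],None,fx=4,fy=4,interpolation=cv2.INTER_CUBIC))
a=[cv2.imread(f'pics/c_{n}.png') for n in('scene','side')]; cv2.imwrite('pics/crop1.png',cv2.resize(np.hstack(a),(800,333)))
```

```text
scene [0.54339468 0.23955452 0.11310045]
182 [0.52101355 0.22018985 0.0995869 ] [0.57845019 0.24603325 0.12763853] [0.54973187 0.23311155 0.11361272]
top 100 ((549.9677124023438, 232.56838989257812), (13.69912052154541, 58.977054595947266), 73.80626678466797)
all ((549.7717895507812, 232.90426635742188), (13.7100191116333, 59.433902740478516), 74.44889068603516)
plate 291 ((667.00537109375, 197.9029083251953), (76.62883758544922, 76.94164276123047), 73.59603118896484)
bush [0.65843594 0.21054053 0.14668477] [0.6495443  0.19745165 0.13800093] [0.67497923 0.22178367 0.15236271]
side [0.55288022 0.23788064 0.11498168]
320 [0.52522536 0.22770032 0.09921526] [0.5803344  0.24612166 0.12814875] [0.55277988 0.23691099 0.11368201]
top 115 ((552.8518676757812, 235.15599060058594), (9.435043334960938, 56.06093978881836), 76.0118408203125)
all ((552.7716674804688, 236.3502655029297), (11.618112564086914, 56.654457092285156), 80.56562805175781)
plate 704 ((668.6095581054688, 199.73587036132812), (79.782470703125, 77.43228149414062), 73.95414733886719)
bush [0.66266261 0.21347669 0.14762357] [0.65105693 0.19621149 0.13827846] [0.67533018 0.22358347 0.15426027]
```

View pics/crop1.png

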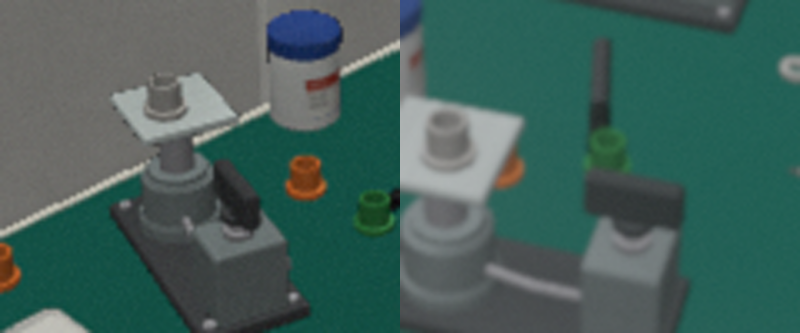

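The crop confirms it: a round grey flanged bush on the left lift, with its dark bar at about (0.5515, 0.2345, 0.11). The bar's yaw is about -16.5°, from both the bar's own edges and the direction to the plate. I'll turn the tool first (world +140.7°, which keeps joint 6 in mid-range) and then translate above the bar.

>>> play_rows --steps '[{"claw": 0,"dp": [0,0,0],"angular": [0,0,-7.1]},{"claw": 0,"dp": [0,0,0],"angular": [0,0,-7.1]},{"claw": 0,"dp": [0,0,0],"angular": [0,0,-7.1]},{"claw": 0,"dp": [0,0,0],"angular": [0,0,-7.1]},{"claw": 0,"dp": [0,0,0],"angular": [0,0,-7.1]},{"claw": 0,"dp": [0,0,0],"angular": [0,0,-7.1]},{"claw": 0,"dp": [0,0,0],"angular": [0,0,-7.1]},{"claw": 0,"dp": [0,0,0],"angular": [0,0,-7.1]}]'

```text
clock: 0.77
tcp_pos: [0.2232, -0.5296, 0.2388]
orientation: [-0.0, 0.766, 0.643, 0.0]
wrist_force: [-0.1, 0.2, 0.1]
finger_gap: 0.0855
```

>>> play_rows --steps '[{"claw": 0,"dp": [0,0,0],"angular": [0,0,-7.1]},{"claw": 0,"dp": [0,0,0],"angular": [0,0,-7.1]},{"claw": 0,"dp": [0,0,0],"angular": [0,0,-7.1]},{"claw": 0,"dp": [0,0,0],"angular": [0,0,-7.1]},{"claw": 0,"dp": [0,0,0],"angular": [0,0,-7.1]},{"claw": 0,"dp": [0,0,0],"angular": [0,0,-7.1]},{"claw": 0,"dp": [0,0,0],"angular": [0,0,-7.1]},{"claw": 0,"dp": [0,0,0],"angular": [0,0,-7.1]}]'

```text
clock: 1.43
tcp_pos: [0.2232, -0.5296, 0.2388]
orientation: [-0.0, 0.368, 0.93, 0.0]
wrist_force: [-0.9, -0.1, -0.4]
finger_gap: 0.0854
```

>>> play_rows --steps '[{"claw": 0,"dp": [0,0,0],"angular": [0,0,-6.8]},{"claw": 0,"dp": [0,0,0],"angular": [0,0,-6.8]},{"claw": 0,"dp": [0,0,0],"angular": [0,0,-6.8]},{"claw": 0,"dp": [0,0,0],"angular": [0,0,-6.7]},{"claw": 0,"dp": [-0.0047,0.039,0],"angular": [0,0,0]},{"claw": 0,"dp": [-0.0047,0.039,0],"angular": [0,0,0]},{"claw": 0,"dp": [-0.0047,0.039,0],"angular": [0,0,0]},{"claw": 0,"dp": [-0.0047,0.039,0],"angular": [0,0,0]}]'

```text
clock: 2.1
tcp_pos: [0.2855, -0.3839, 0.2386]
orientation: [-0.0, 0.144, 0.99, 0.001]
wrist_force: [0.5, -0.5, 0.4]
finger_gap: 0.0853
```

>>> play_rows --steps '[{"claw": 0,"dp": [-0.0047,0.039,0],"angular": [0,0,0]},{"claw": 0,"dp": [-0.0047,0.039,0],"angular": [0,0,0]},{"claw": 0,"dp": [-0.0047,0.039,0],"angular": [0,0,0]},{"claw": 0,"dp": [-0.0047,0.039,0],"angular": [0,0,0]},{"claw": 0,"dp": [-0.0047,0.039,0],"angular": [0,0,0]},{"claw": 0,"dp": [-0.0047,0.039,0],"angular": [0,0,0]},{"claw": 0,"dp": [-0.0047,0.039,0],"angular": [0,0,0]},{"claw": 0,"dp": [-0.0047,0.039,0],"angular": [0,0,0]}]'

```text
clock: 2.77
tcp_pos: [0.41, -0.0951, 0.2392]
orientation: [-0.0, 0.143, 0.99, -0.0]
wrist_force: [0.6, -0.1, 0.4]
finger_gap: 0.0854
```

>>> play_rows --steps '[{"claw": 0,"dp": [-0.0047,0.039,0],"angular": [0,0,0]},{"claw": 0,"dp": [-0.0047,0.039,0],"angular": [0,0,0]},{"claw": 0,"dp": [-0.0047,0.039,0],"angular": [0,0,0]},{"claw": 0,"dp": [-0.0047,0.039,0],"angular": [0,0,0]},{"claw": 0,"dp": [-0.0047,0.039,0],"angular": [0,0,0]},{"claw": 0,"dp": [-0.0047,0.039,0],"angular": [0,0,0]},{"claw": 0,"dp": [-0.0047,0.039,0],"angular": [0,0,0]},{"claw": 0,"dp": [0,0,0],"angular": [0,0,0]}]'

```text
clock: 3.43
tcp_pos: [0.5205, 0.161, 0.2382]
orientation: [0.0, 0.14, 0.99, 0.001]
wrist_force: [0.0, -0.5, 0.1]
finger_gap: 0.0854
```

```bash
cat > m.py <<'E'
from h import *
import sys
im,d=snap('wrist'); P,ok,_=cloud('wrist'); s=env.get_state()
q=s['orientation']; M=R.from_quat([q[1],q[2],q[3],q[0]]).as_matrix(); print(s['tcp_pos'],'yaw',np.degrees(np.arctan2(M[1,0],M[0,0])),'j',np.round(s['joint_pos'],2))
c=np.array([.5515,.2345])
near=ok&(np.linalg.norm(P[...,:2]-c,axis=-1)<.06)&(P[...,2]>.115)&(P[...,2]<.135)&(im.max(-1)<90)
T=P[near]
if len(T)>5: print('bar top',len(T),T[:,2].mean(),cv2.minAreaRect((T[:,:2]*1000).astype(np.float32)))
h=ok&(np.linalg.norm(P[...,:2]-[.664,.21],axis=-1)<.04); 
if h.sum(): print('bush zone z max',np.percentile(P[h][:,2],[50,99]))
cv2.imwrite(f'pics/{sys.argv[1]}.png',im[:,:,::-1])
E
python3 m.py w1
```

```text
[0.51923834 0.15853419 0.23813492] yaw 163.84042736355718 j [ 0.15  0.25 -0.04  1.28  0.    0.43]
bar top 958 0.12346344820365691 ((553.4324951171875, 232.056396484375), (14.058026313781738, 58.77808380126953), 73.92699432373047)
bush zone z max [0.12154922 0.15070846]
```

View pics/w1.png

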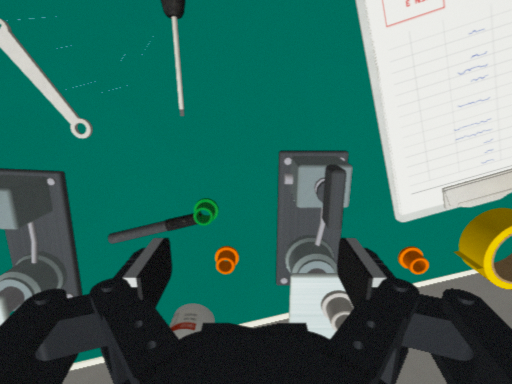

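The wrist view shows the bush's lift at about (315,210), with its bar at (333,200) and the bush at (340,305). The block's lift is at the left edge. The wrist measurement puts the bar at (0.5534, 0.2321), yaw -16.1°, which agrees with the other cameras to about 2 mm. Next I'll move over it and partly down.

>>> play_rows --steps '[{"claw": 0,"dp": [-0.0028,0.0202,0],"angular": [0,0,0]},{"claw": 0,"dp": [-0.0028,0.0202,0],"angular": [0,0,0]},{"claw": 0,"dp": [-0.0028,0.0202,0],"angular": [0,0,0]},{"claw": 0,"dp": [-0.0028,0.0202,0.01],"angular": [0,0,0]},{"claw": 0,"dp": [0,0,0.025],"angular": [0,0,0]},{"claw": 0,"dp": [0,0,0.025],"angular": [0,0,0]},{"claw": 0,"dp": [0,0,0],"angular": [0,0,0]},{"claw": 0,"dp": [0,0,0],"angular": [0,0,0]}]'

```text
clock: 4.15
tcp_pos: [0.5508, 0.2285, 0.178]
orientation: [-0.002, 0.144, 0.99, -0.001]
wrist_force: [-0.2, -0.4, 0.2]
finger_gap: 0.0852
```

```bash
python3 m.py w2
```

```text
[0.55201845 0.22887086 0.17962196] yaw 163.49226488410102 j [ 0.26  0.38 -0.01  1.19 -0.    0.55]
bar top 1461 0.12403418191314963 ((553.4423217773438, 232.38026428222656), (13.653756141662598, 58.827972412109375), 73.36941528320312)
bush zone z max [0.06094779 0.12368231]
```

View pics/w2.png

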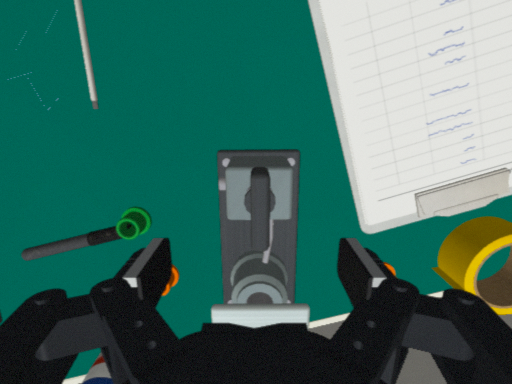

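The bar sits centred between the jaws, at column 260 (image centre 256), and measures (0.5534, 0.2324), yaw -16.6°. I'll descend around it and grip.

>>> play_rows --steps '[{"claw": 0,"dp": [0,0.0037,0],"angular": [0,0,0]},{"claw": 0,"dp": [0,0,0.0194],"angular": [0,0,0]},{"claw": 0,"dp": [0,0,0.0194],"angular": [0,0,0]},{"claw": 0,"dp": [0,0,0.0194],"angular": [0,0,0]},{"claw": 0,"dp": [0,0,0.0194],"angular": [0,0,0]},{"claw": 120,"dp": [0,0,0],"angular": [0,0,0]},{"claw": 120,"dp": [0,0,0],"angular": [0,0,0]},{"claw": 120,"dp": [0,0,0],"angular": [0,0,0]}]' --force 30

```text
clock: 4.87
tcp_pos: [0.5547, 0.2336, 0.1038]
orientation: [0.001, 0.143, 0.99, 0.001]
wrist_force: [0.3, 0.1, 0.8]
finger_gap: 0.0516
```

>>> play_rows --steps '[{"claw": 255,"dp": [0,0,0],"angular": [0,0,0]},{"claw": 255,"dp": [0,0,0],"angular": [0,0,0]},{"claw": 255,"dp": [0,0,0],"angular": [0,0,0]},{"claw": 255,"dp": [0,0,0],"angular": [0,0,0]},{"claw": 255,"dp": [0,0,0],"angular": [0,0,0]},{"claw": 255,"dp": [0,0,0],"angular": [0,0,0]},{"claw": 255,"dp": [0,0,0],"angular": [0,0,0]},{"claw": 255,"dp": [0,0,0],"angular": [0,0,0]}]'

```text
clock: 5.53
tcp_pos: [0.5546, 0.2317, 0.1044]
orientation: [0.002, 0.143, 0.99, -0.001]
wrist_force: [-2.0, -7.3, 9.6]
finger_gap: 0.0136
```

Run:
```python
from h import *
s=env.get_state(); print({k:np.round(s[k],3) for k in('clock','tcp_pos','orientation','wrist_force','ft_torque','finger_gap')})
```

```text
{'clock': np.float64(5.533), 'tcp_pos': array([0.555, 0.232, 0.104]), 'orientation': array([ 0.002,  0.143,  0.99 , -0.001]), 'wrist_force': array([-2.029, -7.297,  9.553]), 'ft_torque': array([-1.325,  0.417,  0.292]), 'finger_gap': np.float64(0.014)}
```

Gripped, with a 13.6 mm gap. Now I'll turn it counter-clockwise by 45°, which is tool z negative.

>>> play_rows --steps '[{"claw": 255,"dp": [0,0,0],"angular": [0,0,-6.4]},{"claw": 255,"dp": [0,0,0],"angular": [0,0,-6.4]},{"claw": 255,"dp": [0,0,0],"angular": [0,0,-6.4]},{"claw": 255,"dp": [0,0,0],"angular": [0,0,-6.4]},{"claw": 255,"dp": [0,0,0],"angular": [0,0,-6.4]},{"claw": 255,"dp": [0,0,0],"angular": [0,0,-6.4]},{"claw": 255,"dp": [0,0,0],"angular": [0,0,-6.4]},{"claw": 255,"dp": [0,0,0],"angular": [0,0,0]}]'

```text
clock: 6.2
tcp_pos: [0.5544, 0.2327, 0.1043]
orientation: [0.001, -0.247, 0.969, -0.001]
wrist_force: [-3.2, -5.3, 8.6]
finger_gap: 0.0138
```

```bash
cat > p.py <<'E'
from h import *
s=env.get_state(); print({k:np.round(s[k],3) for k in('clock','tcp_pos','orientation','wrist_force','ft_torque','finger_gap')})
q=s['orientation']; M=R.from_quat([q[1],q[2],q[3],q[0]]).as_matrix(); print('yaw',np.degrees(np.arctan2(M[1,0],M[0,0])))
im,d=snap('side'); P,ok,_=cloud('side')
for nm,c in(('bush',(.668,.1985)),):
    pl=ok&(np.abs(P[...,:2]-c).max(-1)<.045)&(im.min(-1)>135)&(P[...,2]>.07)
    T=P[pl]; print('plate',len(T),np.median(T,0))
    b=ok&(np.abs(P[...,:2]-[.663,.21]).max(-1)<.03)&(P[...,2]>np.median(T[:,2])+.012); print('bush',b.sum(),np.median(P[b],0),P[b].max(0))
E
python3 p.py
```

```text
{'clock': np.float64(6.2), 'tcp_pos': array([0.554, 0.233, 0.104]), 'orientation': array([ 0.001, -0.247,  0.969, -0.001]), 'wrist_force': array([-3.168, -5.263,  8.553]), 'ft_torque': array([-0.562,  0.499,  0.137]), 'finger_gap': np.float64(0.014)}
yaw -151.41325408961973
plate 822 [0.67123393 0.20929198 0.12093431]
bush 160 [0.66262259 0.21347323 0.14361001] [0.67527607 0.22303086 0.15057581]
```

>>> play_rows --steps '[{"claw": 255,"dp": [0,0,0],"angular": [0,0,0]},{"claw": 255,"dp": [0,0,0],"angular": [0,0,0]},{"claw": 255,"dp": [0,0,0],"angular": [0,0,0]},{"claw": 255,"dp": [0,0,0],"angular": [0,0,0]},{"claw": 255,"dp": [0,0,0],"angular": [0,0,0]},{"claw": 255,"dp": [0,0,0],"angular": [0,0,0]},{"claw": 255,"dp": [0,0,0],"angular": [0,0,0]},{"claw": 255,"dp": [0,0,0],"angular": [0,0,0]}]'

```text
clock: 6.92
tcp_pos: [0.5544, 0.2327, 0.1044]
orientation: [0.001, -0.245, 0.97, -0.001]
wrist_force: [-3.8, -3.9, 9.2]
finger_gap: 0.0137
```

```bash
python3 p.py
```

```text
{'clock': np.float64(6.917), 'tcp_pos': array([0.554, 0.233, 0.104]), 'orientation': array([ 0.001, -0.245,  0.97 , -0.001]), 'wrist_force': array([-3.837, -3.857,  9.245]), 'ft_torque': array([-0.591,  0.522,  0.167]), 'finger_gap': np.float64(0.014)}
yaw -151.67516650794445
plate 834 [0.67169719 0.20926487 0.10849534]
bush 161 [0.66293538 0.21412358 0.13114336] [0.6760906  0.22375307 0.13811178]
```

Sinking at about 17 mm/s. I'll hold for about 2.5 s more.

>>> play_rows --steps '[{"claw": 255,"dp": [0,0,0],"angular": [0,0,0]},{"claw": 255,"dp": [0,0,0],"angular": [0,0,0]},{"claw": 255,"dp": [0,0,0],"angular": [0,0,0]},{"claw": 255,"dp": [0,0,0],"angular": [0,0,0]},{"claw": 255,"dp": [0,0,0],"angular": [0,0,0]},{"claw": 255,"dp": [0,0,0],"angular": [0,0,0]},{"claw": 255,"dp": [0,0,0],"angular": [0,0,0]},{"claw": 255,"dp": [0,0,0],"angular": [0,0,0]}]'

```text
clock: 7.63
tcp_pos: [0.5545, 0.2327, 0.1044]
orientation: [0.002, -0.245, 0.97, -0.001]
wrist_force: [-2.7, -5.0, 9.0]
finger_gap: 0.0134
```

>>> play_rows --steps '[{"claw": 255,"dp": [0,0,0],"angular": [0,0,0]},{"claw": 255,"dp": [0,0,0],"angular": [0,0,0]},{"claw": 255,"dp": [0,0,0],"angular": [0,0,0]},{"claw": 255,"dp": [0,0,0],"angular": [0,0,0]},{"claw": 255,"dp": [0,0,0],"angular": [0,0,0]},{"claw": 255,"dp": [0,0,0],"angular": [0,0,0]},{"claw": 255,"dp": [0,0,0],"angular": [0,0,0]},{"claw": 255,"dp": [0,0,0],"angular": [0,0,0]}]'

```text
clock: 8.3
tcp_pos: [0.5544, 0.2327, 0.1044]
orientation: [0.001, -0.245, 0.97, -0.001]
wrist_force: [-3.3, -4.2, 8.7]
finger_gap: 0.0131
```

>>> play_rows --steps '[{"claw": 255,"dp": [0,0,0],"angular": [0,0,0]},{"claw": 255,"dp": [0,0,0],"angular": [0,0,0]},{"claw": 255,"dp": [0,0,0],"angular": [0,0,0]},{"claw": 255,"dp": [0,0,0],"angular": [0,0,0]},{"claw": 255,"dp": [0,0,0],"angular": [0,0,0]},{"claw": 255,"dp": [0,0,0],"angular": [0,0,0]},{"claw": 255,"dp": [0,0,0],"angular": [0,0,0]},{"claw": 255,"dp": [0,0,0],"angular": [0,0,0]}]'

```text
clock: 8.97
tcp_pos: [0.5544, 0.2327, 0.1044]
orientation: [0.001, -0.245, 0.97, -0.001]
wrist_force: [-2.8, -3.6, 8.3]
finger_gap: 0.0138
```

>>> play_rows --steps '[{"claw": 255,"dp": [0,0,0],"angular": [0,0,0]},{"claw": 255,"dp": [0,0,0],"angular": [0,0,0]},{"claw": 255,"dp": [0,0,0],"angular": [0,0,0]},{"claw": 255,"dp": [0,0,0],"angular": [0,0,0]},{"claw": 255,"dp": [0,0,0],"angular": [0,0,0]},{"claw": 255,"dp": [0,0,0],"angular": [0,0,0]},{"claw": 255,"dp": [0,0,0],"angular": [0,0,0]},{"claw": 255,"dp": [0,0,0],"angular": [0,0,0]}]'

```text
clock: 9.63
tcp_pos: [0.5544, 0.2327, 0.1044]
orientation: [0.001, -0.245, 0.97, -0.001]
wrist_force: [-2.1, -4.5, 9.3]
finger_gap: 0.0138
```

```bash
python3 p.py; python3 p.py | tail -2
```

```text
{'clock': np.float64(9.633), 'tcp_pos': array([0.554, 0.233, 0.104]), 'orientation': array([ 0.001, -0.245,  0.97 , -0.001]), 'wrist_force': array([-2.147, -4.497,  9.288]), 'ft_torque': array([-0.606,  0.496,  0.154]), 'finger_gap': np.float64(0.014)}
yaw -151.67191579674798
plate 827 [0.67092949 0.20886719 0.07963275]
bush 156 [0.66356302 0.21352396 0.10215625] [0.67534702 0.2240579  0.10992884]
plate 828 [0.67069416 0.20945951 0.07950106]
bush 160 [0.66361408 0.2140166  0.10186138] [0.67545191 0.22362729 0.10955988]
```

The platform reads 0.0795 (about 45 mm down) and the bush is standing. I'll release and rise straight up.

>>> play_rows --steps '[{"claw": 180,"dp": [0,0,0],"angular": [0,0,0]},{"claw": 140,"dp": [0,0,0],"angular": [0,0,0]},{"claw": 100,"dp": [0,0,0],"angular": [0,0,0]},{"claw": 80,"dp": [0,0,0],"angular": [0,0,0]},{"claw": 80,"dp": [0,0,0],"angular": [0,0,0]},{"claw": 80,"dp": [0,0,0],"angular": [0,0,0]},{"claw": 80,"dp": [0,0,0],"angular": [0,0,0]},{"claw": 80,"dp": [0,0,0],"angular": [0,0,0]}]'

```text
clock: 10.4
tcp_pos: [0.5533, 0.2334, 0.1015]
orientation: [-0.0, -0.245, 0.97, -0.0]
wrist_force: [0.5, -0.2, -0.1]
finger_gap: 0.0586
```

>>> play_rows --steps '[{"claw": 80,"dp": [0,0,-0.01],"angular": [0,0,0]},{"claw": 80,"dp": [0,0,-0.02],"angular": [0,0,0]},{"claw": 80,"dp": [0,0,-0.025],"angular": [0,0,0]},{"claw": 80,"dp": [0,0,-0.025],"angular": [0,0,0]},{"claw": 80,"dp": [0,0,-0.025],"angular": [0,0,0]},{"claw": 80,"dp": [0,0,-0.025],"angular": [0,0,0]},{"claw": 80,"dp": [0,0,0],"angular": [0,0,0]},{"claw": 80,"dp": [0,0,0],"angular": [0,0,0]}]'

```text
clock: 11.07
tcp_pos: [0.5546, 0.2337, 0.2342]
orientation: [0.002, -0.245, 0.97, 0.0]
wrist_force: [-0.2, 0.1, 0.0]
finger_gap: 0.0587
```

```bash
python3 p.py
python3 - <<'E'
from h import *
im=np.load('side.npz')['im']; P,ok,_=cloud('side')
b=im[125:310,200:340]; cv2.imwrite('pics/side_end.png',cv2.resize(b[:,:,::-1],None,fx=3,fy=3,interpolation=cv2.INTER_CUBIC))
Q=P[ok&(np.abs(P[...,2]-.1)<.06)&(np.linalg.norm(P[...,:2]-[.553,.2325],axis=-1)<.04)&(im.max(-1)<75)]; Q=Q[(Q[:,2]>.115)&(Q[:,2]<.132)]
print('bar',len(Q),cv2.minAreaRect((Q[:,:2]*1000).astype(np.float32)))
v,u=int(232*.64),int(425*.64); print('block plate',P[v-2:v+3,u-2:u+3].reshape(-1,3).mean(0))
E
```

```text
{'clock': np.float64(11.067), 'tcp_pos': array([0.555, 0.234, 0.234]), 'orientation': array([ 0.002, -0.245,  0.97 ,  0.   ]), 'wrist_force': array([-0.191,  0.12 ,  0.028]), 'ft_torque': array([-0.026, -0.05 , -0.034]), 'finger_gap': np.float64(0.059)}
yaw -151.64670440666217
plate 850 [0.67066203 0.20973899 0.07959444]
bush 155 [0.66344586 0.21377689 0.10200744] [0.67556023 0.22209925 0.10981052]
bar 145 ((551.5230102539062, 237.09678649902344), (56.68999099731445, 8.668886184692383), 24.83417510986328)
block plate [ 0.59903218 -0.03768286  0.1941691 ]
```

View pics/side_end.png

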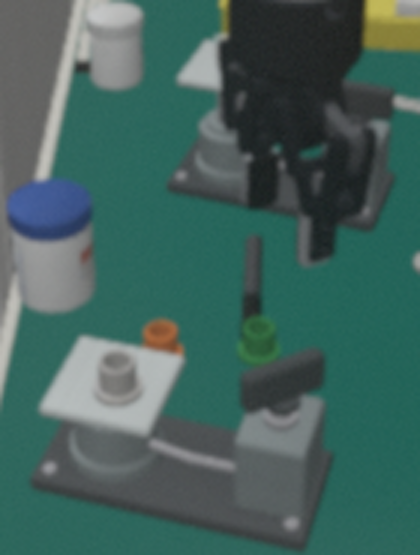

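The final side view shows the bush standing on the lowered platform (118,375), its bar turned (283,378) and the gripper clear above. The gripper hides part of the block's lift, so I'll check that one numerically from the scene camera and then hand in.

Run:
```python
from h import *
P0,ok,_=cloud('scene'); snap('scene'); P1,ok1,_=cloud('scene')
for u,v in((473,262),(498,268),(486,256)): print(P0[int(v*.64),int(u*.64)].round(4),P1[int(v*.64),int(u*.64)].round(4))
if abs(P1[int(262*.64),int(473*.64),2]-P0[int(262*.64),int(473*.64),2])<.006: env.hand_in(); print('handed in',env.get_state()['clock'])
```

```text
[ 0.5944 -0.1604  0.1238] [ 0.5935 -0.1592  0.1246]
[ 0.547  -0.1775  0.1219] [ 0.5483 -0.1794  0.1207]
[ 0.5676 -0.1676  0.1443] [ 0.5677 -0.1677  0.1442]
the job is handed in; nothing more can be done
the job is handed in; nothing more can be done
```

The bush's lift is fully down with the bush still standing on it, and I handed the job in at about 11 s of the 40 s allowed. I gripped its valve bar, turned it about 45° counter-clockwise and held it while the platform sank at about 17 mm/s. Then I opened the jaws and rose straight up.

**Last checks:**
- **Platform:** it reads about 79.5 mm above the bench against a nominal 78 mm, with no change between the last readings. The difference is within calibration error, and the bush itself dropped about 44 mm.
- **Bush:** it moved less than 1 mm sideways and was never touched.
- **Other lift:** its platform and block are at their starting heights within noise (plate about 0.123 m, block about 0.144 m).
- **Robot:** the gripper is clear of everything, with wrist force near zero.

**Disagreement:** the last camera fit of the bar suggests a turn of about 41–42°, while the tool's own rotation was about 45°. Either is about an eighth of a turn. The side camera's first view of the block's lift was hidden by the gripper, so I checked that lift with the scene camera instead.

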